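# Preset the chain idler to its gauge line

## Robot

A 6-joint arm with a two-finger parallel gripper is mounted at the origin on the work surface. World frame = base frame: x ahead of the robot, y to its left, z up, the work surface at z = 0. Lengths are in m, angles in degrees, forces in N, time in s.
With the tool pointing down it reaches from about 0.4 to 0.825 m from the base axis. Payload 7 kg.
Tool frame: the origin (TCP) lies midway between the tips of the shut fingers; the grasp point (between the pads) lies ctrl.tcp_to_grasp behind it (ctrl.tcp_to_grasp is the distance from the TCP to the grasp point, in m); y points along the fingers, z is the direction in which the jaws open and shut, and the axes are right-handed (so a half turn about y gives the same grasp; the last joint's range is limited). The gripper opens to 88 mm and grips with 3 to 60 N. Pads are 19 mm wide; open, the fingers measure 130 mm over their backs; the gripper's body (78 mm by 193 mm) begins 47 mm behind the grasp point.
Start: joints at [87.21, 20.546, 0.682, 0, -70.136, -16.507], TCP at [0.223, 0.637, 0.227] pointing down, gripper open.
Joint ranges: [-176.03, 176.03], [-82.01, 121.73], [-58.28, 71.71], [-173.87, 95.51], [-174.79, -0.11], [-173.66, 173.66]. Speed limits (degrees/s): [136.94, 136.94, 172.46, 180, 180, 180].

## Interface

Orientations are given as [roll, pitch, yaw] about the fixed x, y, z axes, in that order (R = Rz(yaw) Ry(pitch) Rx(roll)).
In Python, from plant import ctrl, snapshot, silhouettes gives the robot as it stands.
- The arm moves only by the shell command python3 -m pendant 'ROWS'. ROWS is JSON, a list that holds one entry, the list of rows, each a list of 7 numbers: the shift along the tool's x, y, z in cm, then the turn, a rotation vector about the tool's x, y, z in degrees, then the opening, from 0 (shut) to 1 (fully open). In form: [[[x, y, z, rx, ry, rz, hand], ...]]. A call has 1 to 12 rows; each row shifts and turns the commanded pose from where the row before left it, along the tool's axes as they then stand; what a row does not reach is not made up. A row lasts 1/12 s, in which the tool goes at most 41.7 mm and 7.16 degrees, less where a joint would pass 70% of its speed; a pose out of reach is approached as far as the arm can. A call with a gripper value outside its range is refused whole. The fingers move at their own pace and stop on an object; the grip force is fixed at half the most. Time passes only in rows, so rows that do not move let the fingers close. It gives the time, the measured TCP pose, the force and the opening at its end, in the units of the state.
- ctrl.get_obs(): the state, without advancing time (a new reading comes with each control period).
- snapshot(name): name is "scene" or "top" or "wrist"; returns a dict with "image" (384x512x3 uint8, red, green, blue), "camera_matrix" (3x3 intrinsics, pixels), "eye" and "orientation" of the camera in the world; the wrist camera has in their place "mount" (4x4, takes a point from camera to tool coordinates, whose origin is the TCP and whose axes are the tool frame's). Camera axes: x right, y down, z forward; pixel columns grow to the right and rows downward; lengths in m; the calibration is good to about 2 mm. A picture is of the moment at which its call begins: read the wrist's pose just before it. There is no depth.
- ctrl.close_job(): hands the job in, once; it reports no verdict.
Trained networks look in a picture, given as the dict that the camera call returned (one of the last four; its "shot" number tells which), for a name from the list of things; names that differ only in an ending like _2 or _b are one class to them, and where a whole thing is asked for, a point or a joint stands for the part that bears it (a point fixed in the world has none). Each returns a list of dicts, best first, with "confidence" (0 to 1); they miss things now and then, are a little off and sometimes report something else, mostly with a low value. They report only what shows in the picture. A call takes as long as a camera call.
- silhouettes(picture, thing): "mask" (384x512 bool, what is visible of it) and "bbox" ([left, top, width, height] in pixels, round what is visible of it).
The state is a dict: "clock": time; "joint_pos": joint angles; "qvel": joint speeds; "tau": joint torques, N m; "tool_pos": TCP position; "orientation": TCP orientation; "force": force on the tool from outside, world axes, zero at the start; "moment": the same for the moment, N m; "opening": finger opening in m.
Only numpy, scipy, OpenCV 4.12 (cv2) and the standard library are available. Lean on these libraries where they do the work, as an engineer would, in place of code of your own. Each camera call takes 0.05 s, during which the arm holds its last target.

## Task

Preset the chain tensioner on the bench before it goes back on the bike taxi: roll its knurled wheel with a fingertip, stroke after stroke, until the front edge of the brass index plate has closed up to the red gauge line and stands on it. Only roll the wheel, pressing on it gently: do not pinch it, do not shove the carriage or its pulley, and leave the axle, the brake caliper and the headlamp shell lying as they are. Finish with the hand clear.

Things in the scene. Friction and masses are not known exactly. Their poses are not given: they have to be found in the camera images.
- tensioner: Screw-type chain tensioner bolted to the table (cannot move): green base plate 270 x 110 x 8 mm. Origin: centre of its underside, on the table; x along the screw from the knurled wheel towards the white pulley, z up. Steel guide bars (tops 26 mm up) along x at y = +40 and -40 mm. The wheel stands between two rounded green lugs at x = -107 and -77 mm (10 mm thick, 44 mm wide, tops 63 mm up).
- wheel: Knurled steel wheel, radius 34 mm, 16 mm wide; turns on the spot. Origin: its centre, x = -92 mm on the tensioner, 45 mm up (rim's top 79 mm up); its x axis is the axle, parallel to the tensioner's x. Rolling the rim's top towards the tensioner's -y tightens: the carriage nears the wheel by 10 mm per turn. Rigid, friction about 1; about 2 N of drag turns it and it stays where left. Travel 22 mm.
- carriage: Dark steel slide block, 64 x 62 mm, between the guide bars, with the rusty screw, the brass index plate and the white pulley (64 mm across, its bolt reaching 88 mm up). Origin: on the table plane under the pulley's axis, at x = +80 mm on the tensioner at the start (slack); x as the tensioner's. The screw is self-locking: only the wheel moves it.
- index_edge (a point): Middle of the front edge (towards the wheel) of the brass index plate, which is fixed on the carriage and lies across both guide bars, 98 mm wide, 31 mm above the table. Starts at x = +44 mm in the tensioner's frame and moves to smaller x as the wheel is tightened.
- gauge_line: Red gauge line, 6 mm wide, painted across both guide bars (tops and outer sides) between the wheel and the brass plate, 7 to 15 mm ahead of the plate's edge at the start. Origin: midway between the bars, on the centre of the line, 26 mm above the table; x as the tensioner's. The index edge is on the line when its x here is within 3 mm of 0.
- axle: Loose rusty threaded axle, 180 mm long, 13 mm thick, four hexagon nuts 21 mm across flats on it; lies on the table. Origin: on the table under its middle; x along it.
- brake_caliper: Loose bronze-finished brake caliper, about 112 x 55 x 36 mm, on the table. Origin: on the table under its middle.
- headlamp_shell: Loose chrome headlamp shell, 108 mm across, 67 mm high, face down on the table. Origin: centre of its rim on the table.

How it is judged (in metres and radians):
On the way:
1. the wheel is rolled under the fingertip and the gap is closing (by more than 3 mm so far) (contact force between the fingers and wheel above 0.3 N and distance of index_edge from where it was at the start of the episode above 0.003 m), for 0.1 s.
At the end, for the whole second after the job is handed in: the brass plate's front edge stands on the red line (within 3 mm of its centre), the wheel is at rest, and axle, caliper and headlamp shell lie within 10 mm of where they were (x of index_edge in the frame of gauge_line between -0.003 and 0.003 m and angular speed of wheel below 0.1 rad/s and distance of each of axle, brake_caliper, headlamp_shell from where it was at the start of the episode below 0.01 m); the robot touches nothing.
It fails at once if the wheel is pinched between the fingers (the fingers reach down past its rim) (distance between the grasp point and wheel below 0.046 m and contact force between the fingers and wheel above 0.5 N).
It fails at once if the wheel is leaned on hard (over 60 N) (contact force between the fingers and wheel above 60 N).
It fails at once if the carriage or its pulley is shoved directly (over 10 N) (contact force between any of the fingers, the arm and carriage above 10 N).
It fails at once if the axle, caliper or headlamp shell is moved or lifted by more than 15 mm (distance of any of axle, brake_caliper, headlamp_shell from where it was at the start of the episode above 0.015 m).
It also fails if it takes over 72 s, if anything falls off the work surface, if the arm or the gripper's body presses on something with over 40 N, if the wrist force passes 120 N, or if a joint passes its speed limit or range.

## Working session

There is one attempt and no reset: what is moved stays moved. The work goes in short steps, Python scripts to look and compute and a shell command to move; the robot and the scene stay as the last step left them, time stands still between calls to the robot, and variables do not carry over. Pictures are saved under pics/ and viewed, and the job is handed in when it is done.

```bash
ls; mkdir -p pics; python3 - <<'E'
from plant import ctrl, snapshot, silhouettes
import cv2
print(ctrl.get_obs(), ctrl.tcp_to_grasp)
for n in ["scene","top","wrist"]:
    s=snapshot(n); cv2.imwrite(f"pics/{n}0.png",s["image"][:,:,::-1])
    print(n,{k:v for k,v in s.items() if k!="image"})
    for t in ["tensioner","wheel","carriage","gauge_line","axle","brake_caliper","headlamp_shell"]:
        for d in silhouettes(s,t)[:2]: print(t,d["confidence"],d["bbox"])
E
```

```text
pics
{'clock': 0.0, 'joint_pos': array([ 8.72099459e+01,  2.05904281e+01,  6.32471492e-01, -2.04991303e-02,
       -7.01371013e+01, -1.65076045e+01]), 'qvel': array([-0.00693136, -0.06825867, -0.01434396, -0.12569392,  0.02630329,
       -0.00814369]), 'tau': array([-4.70285122e-04, -5.82717669e+01,  2.93054473e+01,  6.99723065e+00,
        6.97717478e-03, -1.59897422e-04]), 'tool_pos': array([0.22292366, 0.63658446, 0.22562299]), 'orientation': array([-8.99033841e+01,  8.53650515e-03,  1.60695368e+02]), 'force': array([ 0.81330745,  0.11491956, -0.76245512]), 'moment': array([-0.05088511, -0.04164757,  0.0060528 ]), 'opening': 0.08753350678333756} 0.0188
scene {'camera_matrix': array([[455.43400145,   0.        , 254.23236205],
       [  0.        , 455.43400145, 189.59442367],
       [  0.        ,   0.        ,   1.        ]]), 'eye': array([ 0.96184821, -0.20942056,  0.6483769 ]), 'orientation': array([-138.73410841,   -0.41051596,   48.67144536]), 'shot': 1}
tensioner 0.62 [158.0, 184.9, 164.5, 82.4]
wheel 0.79 [174.2, 201.8, 14.0, 40.1]
wheel 0.16 [315.7, 174.4, 58.8, 54.9]
car
[... 696 characters left out ...]
, 236.7, 77.8, 39.4]
brake_caliper 0.61 [276.9, 112.6, 48.6, 38.7]
headlamp_shell 0.9 [171.0, 134.9, 45.8, 50.4]
headlamp_shell 0.19 [185.5, 236.2, 77.9, 40.1]
wrist {'camera_matrix': array([[278.75969615,   0.        , 255.6154006 ],
       [  0.        , 278.75969615, 193.69368714],
       [  0.        ,   0.        ,   1.        ]]), 'mount': array([[ 3.96708577e-04,  9.62598270e-01,  2.70932487e-01,
        -7.34628889e-02],
       [-3.20210660e-04, -2.70932372e-01,  9.62598331e-01,
        -1.59081496e-01],
       [ 9.99999870e-01, -4.68626484e-04,  2.00753032e-04,
        -8.16481747e-04],
       [ 0.00000000e+00,  0.00000000e+00,  0.00000000e+00,
         1.00000000e+00]]), 'shot': 3}
```

```bash
cd pics; python3 - <<'E'
import cv2
for n in ["scene","top"]:
    i=cv2.imread(n+"0.png"); 
    c=i[120:360,140:400] if n=="scene" else i[90:290,160:360]
    cv2.imwrite(n+"0c.png",cv2.resize(c,None,fx=3,fy=3 if n=="top" else 2.5,interpolation=cv2.INTER_CUBIC)[:600,:800])
E
```

```text
(no output)
```

View pics/top0c.png

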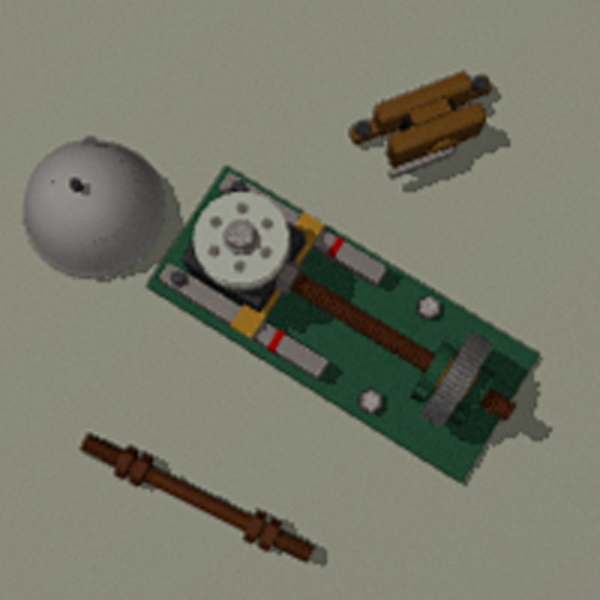

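View pics/scene0.png

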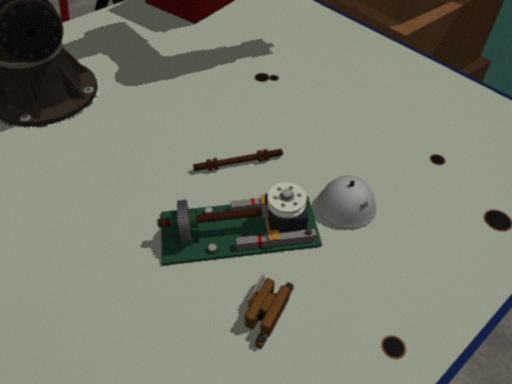

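View pics/top0.png

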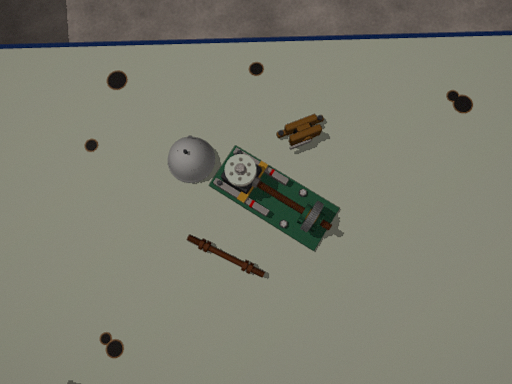

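View pics/wrist0.png

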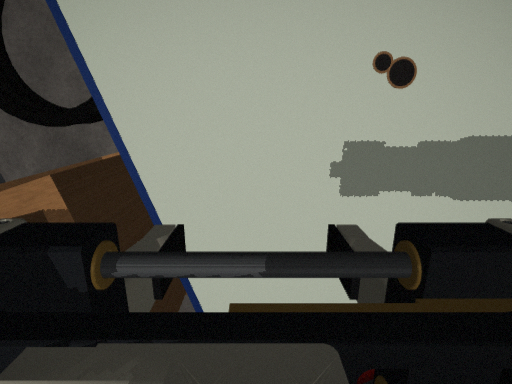

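```bash
cd pics; python3 - <<'E'
import cv2
i=cv2.imread("scene0.png"); cv2.imwrite("scene0d.png",cv2.resize(i[170:275,145:345],None,fx=4,fy=4,interpolation=cv2.INTER_CUBIC))
i=cv2.imread("top0.png"); cv2.imwrite("top0d.png",cv2.resize(i[140:260,200:350],None,fx=5,fy=5,interpolation=cv2.INTER_CUBIC))
E
```

```text
(no output)
```

View pics/scene0d.png

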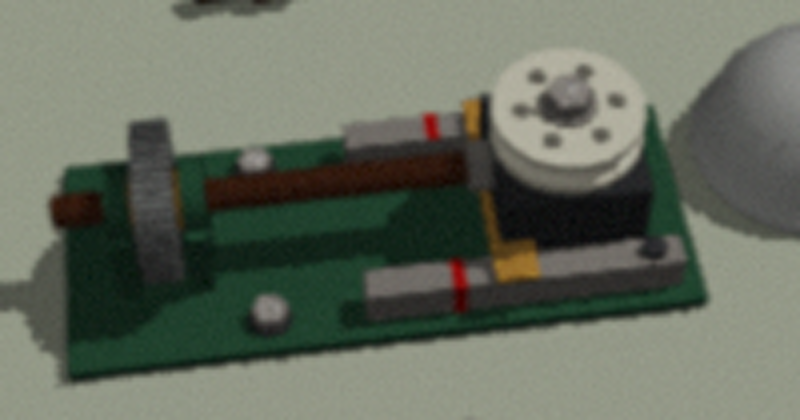

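View pics/top0d.png

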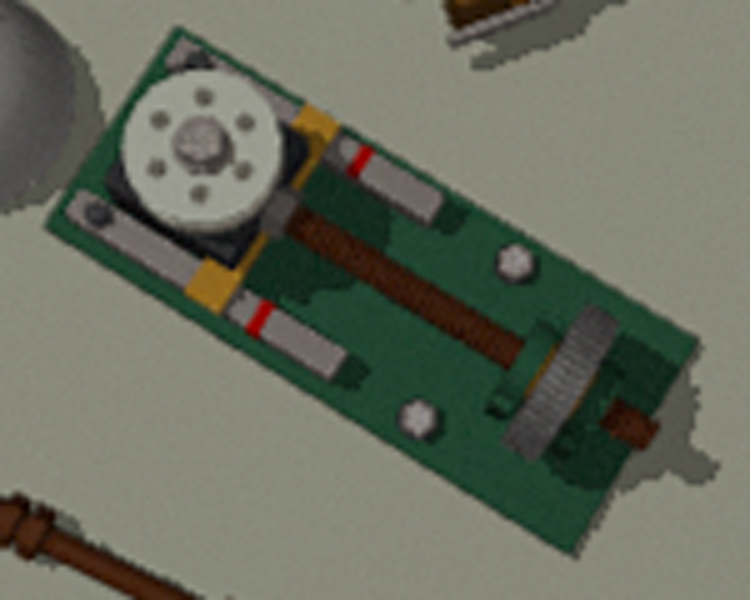

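```bash
cat > h.py <<'E'
import numpy as np, cv2
from scipy.spatial.transform import Rotation as R
from scipy.optimize import least_squares
CAM={"scene":(455.43400145,254.23236205,189.59442367,[0.96184821,-0.20942056,0.6483769],[-138.73410841,-0.41051596,48.67144536]),
"top":(351.63104854,257.73574218,197.75986605,[0.4526224,0.10367233,0.76273355],[-169.75001505,1.35462392,-90.82635143])}
def proj(c,P):
    f,cx,cy,e,o=CAM[c]; p=R.from_euler("xyz",o,degrees=True).inv().apply(np.atleast_2d(P)-np.array(e))
    return np.c_[f*p[:,0]/p[:,2]+cx,f*p[:,1]/p[:,2]+cy]
def T(q,P):
    P=np.atleast_2d(P); c,s=np.cos(q[2]),np.sin(q[2])
    return np.c_[q[0]+c*P[:,0]-s*P[:,1],q[1]+s*P[:,0]+c*P[:,1],P[:,2]]
E
python3 - <<'E'
from h import *
top=np.array([(180,30),(47,228),(575,553),(697,340)],float);top=(top+.5)/5-.5+[200,140]
sc=np.array([(650,107),(705,303),(68,375),(65,170)],float);sc=(sc+.5)/4-.5+[145,170]
# names: pulley -y, pulley +y, wheel +y, wheel -y
L=np.array([(.135,-.055,.008),(.135,.055,.008),(-.135,.055,.008),(-.135,-.055,.008)])
Ls=np.array([L[1],L[0],L[3],L[2]])  # scene order guess
def res(q,w): 
    a=(proj("top",T(q,L))-top).ravel(); b=(proj("scene",T(q,Ls))-sc).ravel()
    return np.r_[a*w[0],b*w[1]]
for w in [(1,0),(0,1),(1,1)]:
    r=least_squares(res,[.5,.05,1.05],args=(w,)); print(w,r.x,np.degrees(r.x[2]),np.round(r.fun,1))
q=r.x; np.save("q.npy",q)
print("wheel",T(q,[[-.092,0,.045],[-.092,0,.079]]))
red=np.array([(360,161),(259,319)],float);red=(red+.5)/5-.5+[200,140]
rs=np.array([(459,272),(431,127)],float);rs=(rs+.5)/4-.5+[145,170]
f=lambda x:np.r_[(proj("top",T(q,[[x[0],-.04,.026],[x[0],.04,.026]]))-red).ravel(),(proj("scene",T(q,[[x[0],-.04,.026],[x[0],.04,.026]]))-rs).ravel()]
r=least_squares(f,[.03]);print("gauge x",r.x,r.fun)
br=np.array([(323,149),(226,295)],float);br=(br+.5)/5-.5+[200,140]
print("brass top proj at .044",proj("top",T(q,[[.044,-.049,.031],[.044,.049,.031],[.044,-.04,.031],[.044,.04,.031]])), "->crop",(proj("top",T(q,[[.044,-.049,.031],[.044,.049,.031]]))-[200,140])*5)
print("wheel top crop",(proj("top",T(q,[[-.1,0,.079],[-.084,0,.079],[-.092,.034,.045],[-.092,-.034,.045]]))-[200,140])*5)
print("wheel scene crop",(proj("scene",T(q,[[-.092,0,.079],[-.107,0,.045]]))-[145,170])*4)
E
```

```text
(1, 0) [0.59206682 0.08487259 0.99780281] 57.169889941600786 [-0.4 -0.9 -0.7  0.2 -0.2  0.8  1.3 -0.3 -0.  -0.   0.  -0.  -0.   0.
 -0.   0. ]
(0, 1) [0.59186969 0.08617676 0.99087264] 56.77282016562866 [-0.  -0.  -0.  -0.  -0.   0.   0.   0.   0.6 -0.3  1.  -0.2 -0.9  0.5
 -0.6 -0.5]
(1, 1) [0.59203172 0.08563279 0.99395264] 56.94929103503047 [-0.6 -1.  -1.  -0.  -0.7  1.   0.9 -0.   0.3 -0.2  0.9 -0.2 -1.1  0.9
 -0.9 -0.1]
wheel [[0.54185666 0.00851948 0.045     ]
 [0.54185666 0.00851948 0.079     ]]
gauge x [0.03008829] [-0.26866385  0.22005703  0.06209796 -0.33448604 -0.07086648  1.25257966
  0.11360313  0.77036787]
brass top proj at .044 [[268.0735538  164.67040408]
 [243.52462389 202.80106326]
 [265.85577464 168.11517262]
 [245.81637727 199.24139417]] ->crop [[340.367769   123.3520204 ]
 [217.62311944 314.00531632]]
wheel top crop [[588.07296453 381.76408306]
 [552.66928607 360.19120298]
 [516.45329555 452.280711  ]
 [601.4432015  312.4620852 ]]
wheel scene crop [[143.14833489 152.57872787]
 [116.08029264 208.11825884]]
```

```bash
python3 -m pendant '[[[-2.7,0,2.6,0,0,0,0],[-2.7,0,2.6,0,0,0,0],[-2.7,0,2.6,0,0,0,0],[-2.7,0,2.6,0,0,0,0],[-2.7,0,2.6,0,0,0,0],[-2.7,0,2.6,0,0,0,0],[-2.7,0,2.6,0,0,0,0],[-2.7,0,2.6,0,0,0,0],[-2.7,0,2.6,0,0,0,0],[-2.7,0,2.6,0,0,0,0],[0,0,0,0,6.9,0,0],[0,0,0,0,6.9,0,0]]]'
cat > st.py <<'E'
import sys
from h import *
from plant import ctrl
q=np.load("q.npy"); 
o=ctrl.get_obs(); Rt=R.from_euler("xyz",o["orientation"],degrees=True)
c=T(q,[[-.092,0,.045]])[0]
d=o["tool_pos"]-c; yw=q[2]
l=np.array([d[0]*np.cos(yw)+d[1]*np.sin(yw),-d[0]*np.sin(yw)+d[1]*np.cos(yw),d[2]])
print("t",round(o["clock"],2),"rel wheel (tensioner axes) mm",np.round(l*1e3,1),"r",round(np.hypot(l[1],l[2])*1e3,1),"theta",round(np.degrees(np.arctan2(l[1],l[2])),1))
fl=o["force"]; print("force world",np.round(fl,1),"open",round(o["opening"],4),"joints",np.round(o["joint_pos"],0))
Rd=R.from_matrix(np.c_[[-np.sin(yw),np.cos(yw),0],[0,0,-1],[-np.cos(yw),-np.sin(yw),0]])
print("rotvec to upright (tool)",np.round((Rt.inv()*Rd).as_rotvec(degrees=True),2))
tgt=c+[0,0,float(sys.argv[1]) if len(sys.argv)>1 else .08]
print("shift to above wheel, tool cm",np.round(Rt.inv().apply(tgt-o["tool_pos"])*100,2))
E
python3 st.py
```

```text
clock: 2.2
tool_pos: [0.3928, 0.3005, 0.2271]
orientation: [-90.1, -0.0, 146.5]
force: [0.9, -0.3, 0.8]
opening: 0.0135
t 2.2 rel wheel (tensioner axes) mm [163.5 284.2 182.1] r 337.5 theta 57.4
force world [ 0.9 -0.3  0.8] open 0.0135 joints [ 60.   3. -21.   0. -65.  -4.]
rotvec to upright (tool) [ 0.06 -0.5   0.  ]
shift to above wheel, tool cm [-28.56  10.19  16.11]
```

```bash
python3 -m pendant '[[[-2.86,0,1.61,0,-0.5,0,0],[-2.86,0,1.61,0,0,0,0],[-2.86,1,1.61,0,0,0,0],[-2.86,1,1.61,0,0,0,0],[-2.86,1.4,1.61,0,0,0,0],[-2.86,1.4,1.61,0,0,0,0],[-2.86,1.4,1.61,0,0,0,0],[-2.86,1.4,1.61,0,0,0,0],[-2.86,1.4,1.61,0,0,0,0],[-2.86,1.2,1.61,0,0,0,0],[0,0,0,0,0,0,0],[0,0,0,0,0,0,0]]]'
python3 st.py
python3 - <<'E'
from plant import ctrl, snapshot
import cv2
a=snapshot("top")["image"]; b=snapshot("scene")["image"];w=snapshot("wrist")["image"]
import numpy as np
A=cv2.resize(a[130:270,190:360],None,fx=3,fy=3,interpolation=cv2.INTER_CUBIC); B=cv2.resize(b[150:290,130:260],None,fx=2,fy=3,interpolation=cv2.INTER_CUBIC)
cv2.imwrite("pics/p1.png",np.hstack([A,B])[:,:,::-1]); cv2.imwrite("pics/w1.png",w[:,:,::-1])
E
```

```text
clock: 3.2
tool_pos: [0.5458, 0.0108, 0.1235]
orientation: [-89.9, -0.1, 147.2]
force: [-0.0, -0.8, -0.7]
opening: 0.0001
t 3.2 rel wheel (tensioner axes) mm [ 4.1 -2.1 78.5] r 78.5 theta -1.5
force world [-0.  -0.8 -0.7] open 0.0001 joints [ 22.  14. -24.   0. -53.  36.]
rotvec to upright (tool) [-0.1   0.26  0.07]
shift to above wheel, tool cm [ 0.21 -0.15  0.41]
```

View pics/p1.png

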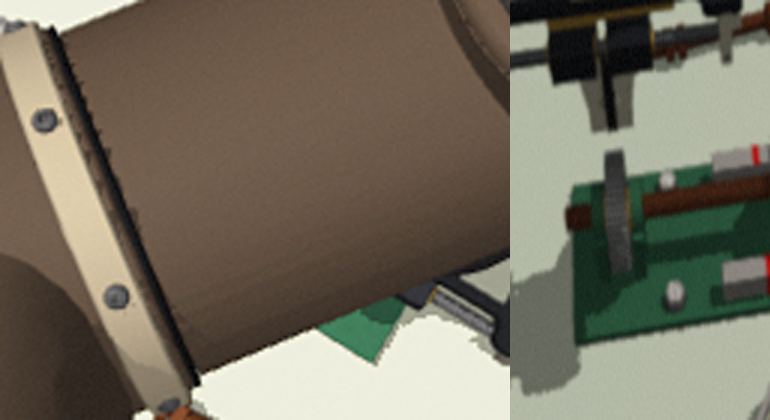

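View pics/w1.png

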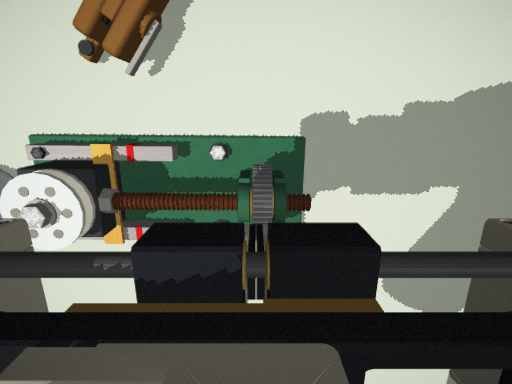

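```bash
python3 -m pendant '[[[0.1,1,0.2,0,0,0,0],[0.1,1,0.21,0,0,0,0],[0,0.6,0,0,0,0,0],[0.544,0.028,0,0,0,6,0],[0.544,0.028,0,0,0,6,0],[0.544,0.028,0,0,0,6,0],[0.544,0.028,0,0,0,6,0],[0.544,0.028,0,0,0,6,0],[0.544,0.028,0,0,0,6,0],[0,0,0,0,0,0,0],[0,0,0,0,0,0,0]]]'
python3 st.py
```

```text
clock: 4.27
tool_pos: [0.5429, 0.0081, 0.1108]
orientation: [-87.9, 25.2, 147.0]
force: [0.3, -0.4, -0.9]
opening: 0.0005
t 4.27 rel wheel (tensioner axes) mm [ 0.2 -1.1 65.8] r 65.8 theta -1.0
force world [ 0.3 -0.4 -0.9] open 0.0005 joints [ 28.   6. -57.  58. -27. -24.]
rotvec to upright (tool) [ -2.08  -0.4  -25.15]
shift to above wheel, tool cm [-0.5  -1.33  0.07]
```

```bash
python3 -m pendant '[[[-0.5,-0.3,0,0,0,-6,0],[0,0,0,-1,0,-6,0],[0,0,0,-1,0,-6,0],[0,0,0,0,0,-6,0],[0,0,0,0,0,-1,0],[0,0,0,0,0,0,0],[0,0,0,0,0,0,0]]]'
python3 st.py 0.05
```

```text
clock: 4.85
tool_pos: [0.5533, -0.0075, 0.119]
orientation: [-88.3, 10.4, 145.7]
force: [0.4, -0.1, -1.1]
opening: 0.0007
t 4.85 rel wheel (tensioner axes) mm [ -7.2 -18.4  74. ] r 76.2 theta -13.9
force world [ 0.4 -0.1 -1.1] open 0.0007 joints [ 26.  11. -35.  15. -41.  18.]
rotvec to upright (tool) [ -1.81  -1.42 -10.39]
shift to above wheel, tool cm [ 2.26  2.   -0.74]
```

```bash
python3 -m pendant '[[[0.5,0,-0.2,-0.9,-0.7,-5.2,0],[0.5,0,-0.2,-0.9,-0.7,-5.2,0],[0.6,0,-0.2,0,0,0,0],[0.6,0,0,0,0,0,0],[0,0,0,0,0,0,0],[0,0,0,0,0,0,0]]]'
python3 st.py 0.05
```

```text
clock: 5.35
tool_pos: [0.537, 0.009, 0.1179]
orientation: [-89.9, 0.1, 147.0]
force: [0.6, -0.2, 0.0]
opening: 0.0002
t 5.35 rel wheel (tensioner axes) mm [-2.3  4.3 72.9] r 73.0 theta 3.4
force world [ 0.6 -0.2  0. ] open 0.0002 joints [ 22.  13. -25.   0. -52.  35.]
rotvec to upright (tool) [-0.14  0.08 -0.07]
shift to above wheel, tool cm [-0.43  2.29 -0.23]
```

```bash
python3 -m pendant '[[[-0.2,1,-0.2,0,0,0,0],[-0.2,1,0,0,0,0,0],[0,0.7,0,0,0,0,0],[0,0.7,0,0,0,0,0],[0,0,0,0,0,0,0],[0,0,0,0,0,0,0]]]'
python3 st.py 0.036
```

```text
clock: 5.85
tool_pos: [0.5425, 0.0083, 0.0834]
orientation: [-89.9, -0.0, 147.0]
force: [-0.7, -0.5, -0.1]
opening: 0.0006
t 5.85 rel wheel (tensioner axes) mm [ 0.2 -0.6 38.4] r 38.4 theta -0.9
force world [-0.7 -0.5 -0.1] open 0.0006 joints [ 22.  16. -27.   0. -47.  35.]
rotvec to upright (tool) [-0.13  0.03  0.01]
shift to above wheel, tool cm [0.06 0.24 0.02]
```

```bash
python3 -m pendant '[[[0.7,0,0,0,0,0,0],[0.7,0,0,0,0,0,0],[0,0.2,0,0,0,0,0],[0,0.2,0,0,0,0,0],[0,0,0,0,0,0,0]]]'
python3 st.py
python3 -m pendant '[[[0,0.1,0,0,0,0,0],[0,0,0,0,0,0,0]]]'; python3 -m pendant '[[[0,0.1,0,0,0,0,0],[0,0,0,0,0,0,0]]]'; python3 st.py
```

```text
clock: 6.27
tool_pos: [0.531, 0.0164, 0.0802]
orientation: [-90.0, 0.0, 147.0]
force: [-0.5, -0.0, 0.1]
opening: 0.0005
t 6.27 rel wheel (tensioner axes) mm [ 0.7 13.4 35.2] r 37.7 theta 20.8
force world [-0.5 -0.   0.1] open 0.0005 joints [ 23.  15. -28.   0. -46.  34.]
rotvec to upright (tool) [-0.03  0.06 -0.05]
shift to above wheel, tool cm [-1.34 -4.48  0.07]
clock: 6.43
tool_pos: [0.5312, 0.0162, 0.0792]
orientation: [-90.0, 0.0, 147.0]
force: [1.1, -0.4, -0.0]
opening: 0.0003
clock: 6.6
tool_pos: [0.5314, 0.0161, 0.0787]
orientation: [-90.0, 0.1, 147.0]
force: [-2.8, -0.1, 6.2]
opening: 0.0006
t 6.6 rel wheel (tensioner axes) mm [ 0.7 12.9 33.7] r 36.1 theta 20.9
force world [-2.8 -0.1  6.2] open 0.0006 joints [ 23.  16. -28.   0. -46.  34.]
rotvec to upright (tool) [-0.04  0.04 -0.06]
shift to above wheel, tool cm [-1.29 -4.63  0.07]
```

```bash
python3 -m pendant '[[[-0.35,0,0,0,0,0,0],[-0.35,0,0,0,0,0,0],[-0.35,0,0,0,0,0,0],[-0.35,0,0,0,0,0,0]]]'
python3 -m pendant '[[[-0.35,0,0,0,0,0,0],[-0.35,0.02,0,0,0,0,0],[-0.35,0.02,0,0,0,0,0],[-0.35,0.02,0,0,0,0,0]]]'; python3 st.py
python3 - <<'E'
from plant import snapshot
import cv2,numpy as np
b=snapshot("scene")["image"];w=snapshot("wrist")["image"]
B=cv2.resize(b[170:275,145:345],None,fx=4,fy=4,interpolation=cv2.INTER_CUBIC); 
cv2.imwrite("pics/s2.png",B[:,:,::-1]); cv2.imwrite("pics/w2.png",w[:,:,::-1])
E
```

```text
clock: 6.93
tool_pos: [0.5434, 0.0083, 0.0791]
orientation: [-90.0, 0.1, 147.0]
force: [-2.9, 0.1, 8.2]
opening: 0.0003
clock: 7.27
tool_pos: [0.5552, 0.0006, 0.0784]
orientation: [-90.0, 0.1, 147.0]
force: [-1.2, -0.5, 4.0]
opening: 0.0005
t 7.27 rel wheel (tensioner axes) mm [  0.7 -15.5  33.4] r 36.8 theta -24.8
force world [-1.2 -0.5  4. ] open 0.0005 joints [ 20.  18. -25.   0. -47.  37.]
rotvec to upright (tool) [-0.03  0.04 -0.09]
shift to above wheel, tool cm [ 1.54 -4.66  0.07]
```

View pics/s2.png

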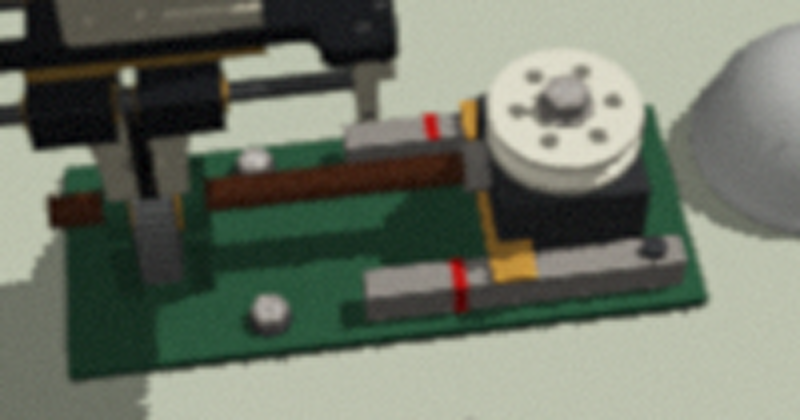

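View pics/w2.png

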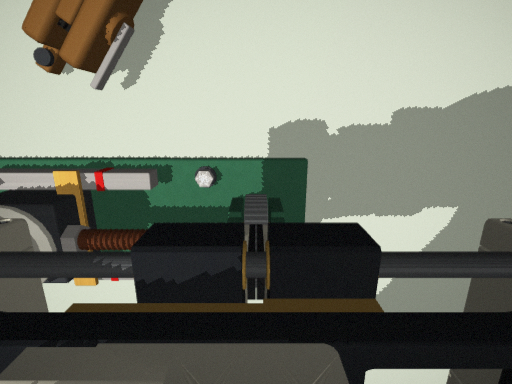

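```bash
python3 -m pendant '[[[0,-0.7,0,0,0,0,0],[1.7,0,0,0,0,0,0],[1.65,0,0,0,0,0,0],[0,0.6,0,0,0,0,0],[0,0.12,0,0,0,0,0]]]'
python3 st.py
python3 -m pendant '[[[-0.51,-0.05,0,0,0,0,0],[-0.51,-0.03,0,0,0,0,0],[-0.51,0,0,0,0,0,0],[-0.51,0,0,0,0,0,0]]]'
python3 -m pendant '[[[-0.51,0,0,0,0,0,0],[-0.51,0.03,0,0,0,0,0],[-0.51,0.05,0,0,0,0,0]]]'; python3 st.py
```

```text
clock: 7.78
tool_pos: [0.5257, 0.0196, 0.0772]
orientation: [-89.9, 0.0, 147.0]
force: [-3.5, 1.5, 5.6]
opening: 0.0006
t 7.78 rel wheel (tensioner axes) mm [ 0.5 19.5 32.2] r 37.7 theta 31.2
force world [-3.5  1.5  5.6] open 0.0006 joints [ 24.  15. -29.   0. -46.  33.]
rotvec to upright (tool) [-0.06  0.08 -0.01]
shift to above wheel, tool cm [-1.95 -4.78  0.05]
clock: 8.12
tool_pos: [0.5443, 0.0075, 0.0791]
orientation: [-89.9, 0.1, 147.0]
force: [-3.4, -1.3, 9.2]
opening: 0.0002
clock: 8.37
tool_pos: [0.5571, -0.0009, 0.0779]
orientation: [-89.9, 0.1, 147.0]
force: [-1.8, 0.3, 2.5]
opening: 0.0006
t 8.37 rel wheel (tensioner axes) mm [  0.5 -17.9  32.9] r 37.5 theta -28.6
force world [-1.8  0.3  2.5] open 0.0006 joints [ 20.  18. -25.   0. -47.  37.]
rotvec to upright (tool) [-0.06  0.03 -0.05]
shift to above wheel, tool cm [ 1.79 -4.71  0.05]
```

```bash
python3 -m pendant '[[[0,-0.7,0,0,0,0,0],[1.79,0,0,0,0,0,0],[1.78,0,0,0,0,0,0],[0,0.6,0,0,0,0,0],[0,0.12,0,0,0,0,0],[-0.51,-0.05,0,0,0,0,0],[-0.51,-0.03,0,0,0,0,0],[-0.51,0,0,0,0,0,0],[-0.51,0,0,0,0,0,0],[-0.51,0,0,0,0,0,0],[-0.51,0.03,0,0,0,0,0],[-0.51,0.05,0,0,0,0,0]]]'
python3 -m pendant '[[[0,-0.7,0,0,0,0,0],[1.79,0,0,0,0,0,0],[1.78,0,0,0,0,0,0],[0,0.6,0,0,0,0,0],[0,0.1,0,0,0,0,0],[-0.51,-0.05,0,0,0,0,0],[-0.51,-0.03,0,0,0,0,0],[-0.51,0,0,0,0,0,0],[-0.51,0,0,0,0,0,0],[-0.51,0,0,0,0,0,0],[-0.51,0.03,0,0,0,0,0],[-0.51,0.05,0,0,0,0,0]]]'
python3 st.py
cat > look.py <<'E'
import sys
from plant import snapshot
import cv2
b=snapshot("scene")["image"]; n=sys.argv[1]
cv2.imwrite(f"pics/raw{n}.png",b[:,:,::-1])
cv2.imwrite(f"pics/s{n}.png",cv2.resize(b[180:260,225:325],None,fx=8,fy=7.5,interpolation=cv2.INTER_CUBIC)[:,:,::-1])
E
python3 look.py 3
```

```text
clock: 9.37
tool_pos: [0.5575, -0.0009, 0.0779]
orientation: [-90.0, 0.1, 147.0]
force: [-1.2, 0.1, 2.4]
opening: 0.0009
clock: 10.37
tool_pos: [0.5575, -0.0009, 0.0779]
orientation: [-89.9, 0.1, 147.0]
force: [-0.8, -0.1, 1.6]
opening: 0.0003
t 10.37 rel wheel (tensioner axes) mm [  0.7 -18.3  32.9] r 37.6 theta -29.1
force world [-0.8 -0.1  1.6] open 0.0003 joints [ 20.  18. -25.   0. -47.  37.]
rotvec to upright (tool) [-0.05  0.03 -0.07]
shift to above wheel, tool cm [ 1.82 -4.71  0.07]
```

View pics/s3.png

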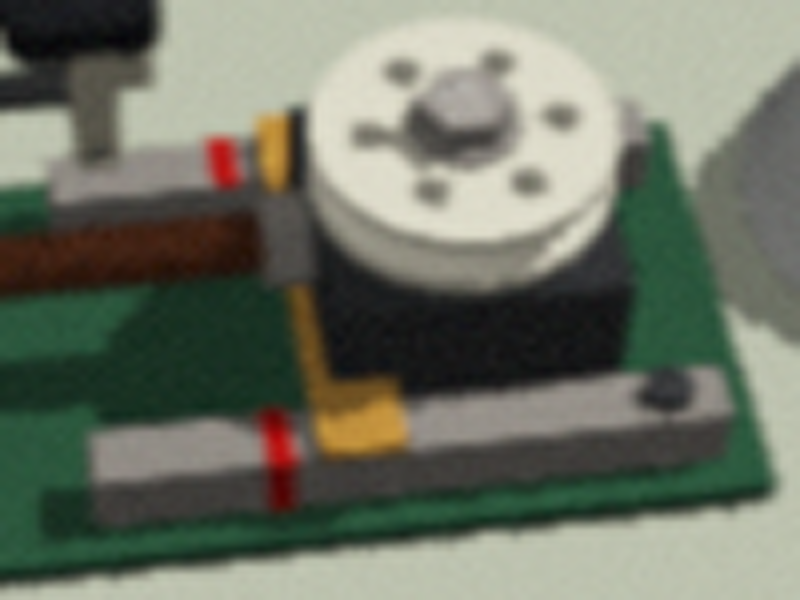

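```bash
cat > bp.py <<'E'
from h import *
q=np.load("q.npy")
def bx(u,v,z,s=(8,7.5),o=(225,180)):
    p=np.array([(u+.5)/s[0]-.5+o[0],(v+.5)/s[1]-.5+o[1]])
    f,cx,cy,e,ori=CAM["scene"]
    d=R.from_euler("xyz",ori,degrees=True).apply([(p[0]-cx)/f,(p[1]-cy)/f,1]); P=np.array(e)+d*(z-e[2])/d[2]
    a=P[:2]-q[:2]; c,s_=np.cos(q[2]),np.sin(q[2]); return np.round(1e3*np.array([c*a[0]+s_*a[1],-s_*a[0]+c*a[1]]),1)
if __name__=="__main__":
    import sys
    for a in sys.argv[1:]:
        u,v,z=map(float,a.split(",")); print(a,bx(u,v,z/1e3))
E
python3 bp.py 280,440,26 316,432,31 320,453,31 224,162,26 258,140,31 262,160,31
python3 - <<'E'
from bp import *
# initial picture: scene0d scale4 offset 145,170
for u,v,z in [(459,272,26),(494,262,31),(497,278,31),(431,127,26),(464,115,31)]: print(u,v,bx(u,v,z/1e3,(4,4),(145,170)))
E
```

```text
280,440,26 [ 30.7 -38.8]
316,432,31 [ 37.8 -41.2]
320,453,31 [ 37.7 -46.8]
224,162,26 [30.5 42.2]
258,140,31 [38.4 43.8]
262,160,31 [38.3 37.5]
459 272 [ 30.6 -37.5]
494 262 [ 45.1 -38. ]
497 278 [ 45.  -46.1]
431 127 [30.1 41.8]
464 115 [45.  42.5]
```

```bash
for i in 1; do python3 -m pendant '[[[0,-0.7,0,0,0,0,0],[1.79,0,0,0,0,0,0],[1.78,0,0,0,0,0,0],[0,0.6,0,0,0,0,0],[0,0.12,0,0,0,0,0],[-0.51,-0.05,0,0,0,0,0],[-0.51,-0.03,0,0,0,0,0],[-0.51,0,0,0,0,0,0],[-0.51,0,0,0,0,0,0],[-0.51,0,0,0,0,0,0],[-0.51,0.03,0,0,0,0,0],[-0.51,0.05,0,0,0,0,0]]]'; done
python3 -m pendant '[[[0,-0.7,0,0,0,0,0],[1.79,0,0,0,0,0,0],[1.78,0,0,0,0,0,0],[0,0.6,0,0,0,0,0],[0,0.1,0,0,0,0,0],[-0.51,-0.05,0,0,0,0,0],[-0.51,-0.03,0,0,0,0,0],[-0.51,0,0,0,0,0,0],[-0.51,0,0,0,0,0,0],[-0.51,0,0,0,0,0,0],[-0.51,0.03,0,0,0,0,0],[-0.51,0.05,0,0,0,0,0]]]'
python3 -m pendant '[[[0,-0.7,0,0,0,0,0],[1.79,0,0,0,0,0,0],[1.78,0,0,0,0,0,0],[0,0.6,0,0,0,0,0],[0,0.1,0,0,0,0,0],[-0.51,-0.05,0,0,0,0,0],[-0.51,-0.03,0,0,0,0,0],[-0.51,0,0,0,0,0,0],[-0.51,0,0,0,0,0,0],[-0.51,0,0,0,0,0,0],[-0.51,0.03,0,0,0,0,0],[-0.51,0.05,0,0,0,0,0]]]'
python3 st.py;python3 look.py 4
```

```text
clock: 11.42
tool_pos: [0.5575, -0.0009, 0.0778]
orientation: [-90.0, 0.1, 147.0]
force: [-2.2, -0.6, 1.9]
opening: 0.0004
clock: 12.42
tool_pos: [0.5576, -0.0009, 0.0778]
orientation: [-90.0, 0.1, 147.0]
force: [-1.3, 1.4, 2.8]
opening: 0.0002
clock: 13.42
tool_pos: [0.5576, -0.0009, 0.0778]
orientation: [-90.0, 0.1, 147.0]
force: [-1.3, 0.3, 2.2]
opening: 0.0005
t 13.42 rel wheel (tensioner axes) mm [  0.7 -18.4  32.8] r 37.6 theta -29.2
force world [-1.3  0.3  2.2] open 0.0005 joints [ 20.  18. -25.   0. -47.  37.]
rotvec to upright (tool) [-0.05  0.04 -0.08]
shift to above wheel, tool cm [ 1.83 -4.72  0.07]
```

View pics/s4.png

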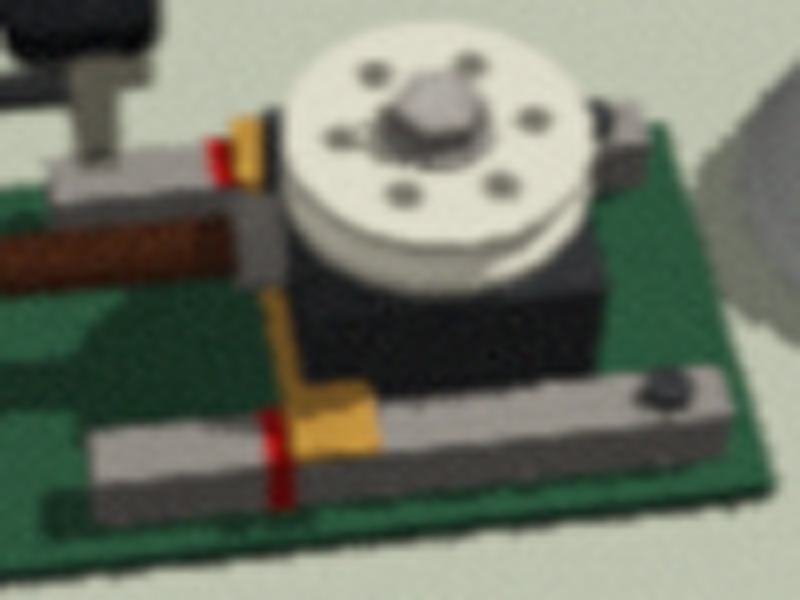

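```bash
python3 bp.py 280,440,26 290,432,31 294,453,31 224,162,26 233,140,31 238,160,31
```

```text
280,440,26 [ 30.7 -38.8]
290,432,31 [ 32.5 -40.4]
294,453,31 [ 32.4 -46.1]
224,162,26 [30.5 42.2]
233,140,31 [32.9 44.5]
238,160,31 [33.1 38.3]
```

```bash
python3 -m pendant '[[[0,-0.7,0,0,0,0,0],[1.84,0,0,0,0,0,0],[1.8,0,0,0,0,0,0],[0,0.6,0,0,0,0,0],[0,0.12,0,0,0,0,0],[-0.52,-0.05,0,0,0,0,0],[-0.53,-0.03,0,0,0,0,0],[-0.53,0,0,0,0,0,0],[-0.52,0,0,0,0,0,0],[-0.52,0,0,0,0,0,0],[-0.52,0.03,0,0,0,0,0],[-0.52,0.05,0,0,0,0,0]]]'
python3 look.py 5
```

```text
clock: 14.47
tool_pos: [0.5577, -0.001, 0.0778]
orientation: [-90.0, 0.1, 147.0]
force: [-1.1, -0.2, 3.0]
opening: 0.0007
```

View pics/s5.png

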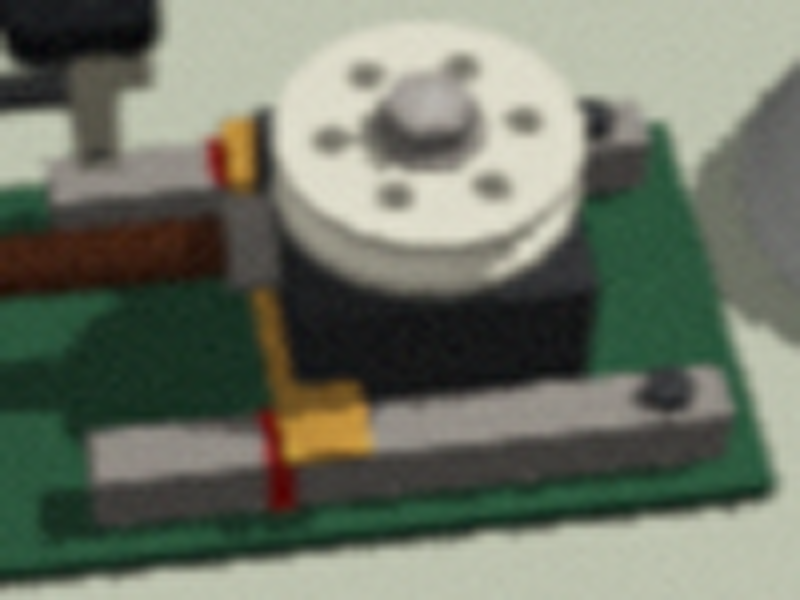

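```bash
python3 -m pendant '[[[0,-0.5,0,0,0,0,0],[0,-2,0,0,0,0,0],[0,-3.5,0,0,0,0,0],[0,-3.5,0,0,0,0,0],[0,-3.5,0,0,0,0,0],[3,0,-2.5,0,0,0,0],[3,0,-2.5,0,0,0,0],[3,0,-2.5,0,0,0,0],[3,0,-2.5,0,0,0,0],[3,0,-2.5,0,0,0,0],[3,0,-2.5,0,0,0,0],[3,0,-2.5,0,0,0,0]]]'
python3 -m pendant '[[[3,0,-2.5,0,0,0,0],[3,0,-2.5,0,0,0,0],[3,0,-2.5,0,0,0,0],[3,0,-2.5,0,0,0,0],[3,0,-2.5,0,0,0,0],[0,0,0,0,0,0,0],[0,0,0,0,0,0,0],[0,0,0,0,0,0,0]]]'
python3 look.py 6
python3 - <<'E'
from plant import snapshot, silhouettes
import cv2
s=snapshot("top"); i=s["image"][:,:,::-1]; cv2.imwrite("pics/top6.png",i)
cv2.imwrite("pics/top6d.png",cv2.resize(i[140:260,200:350],None,fx=5,fy=5,interpolation=cv2.INTER_CUBIC))
for t in ["axle","brake_caliper","headlamp_shell"]:
    for d in silhouettes(s,t)[:1]: print(t,d["confidence"],d["bbox"])
E
```

```text
clock: 15.52
tool_pos: [0.4749, 0.2627, 0.2071]
orientation: [-90.0, 0.0, 147.0]
force: [1.7, 0.6, -0.2]
opening: 0.0008
clock: 16.18
tool_pos: [0.4178, 0.4475, 0.206]
orientation: [-89.9, 0.0, 147.0]
force: [-1.0, 0.0, -0.7]
opening: 0.0005
axle 0.97 [188.2, 234.3, 75.8, 39.9]
brake_caliper 0.93 [277.5, 112.5, 46.2, 39.0]
headlamp_shell 0.94 [166.9, 134.5, 49.0, 50.7]
```

View pics/s6.png

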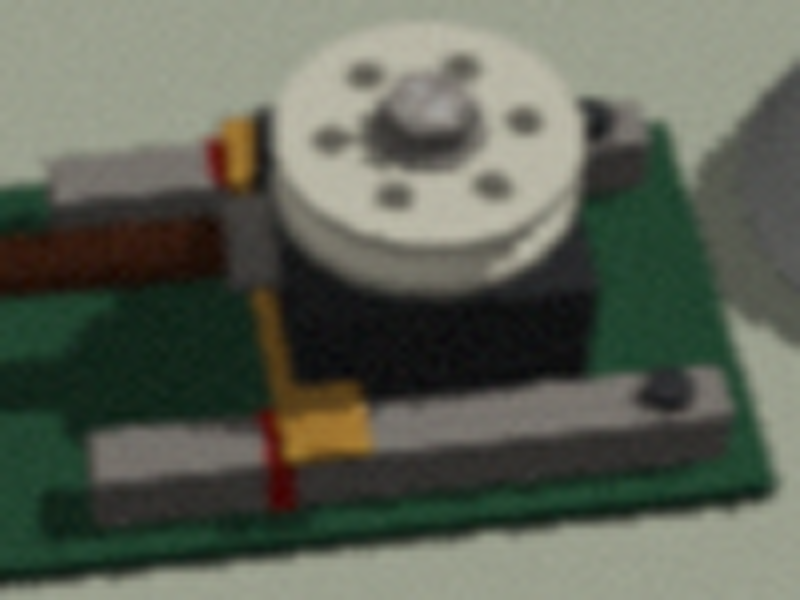

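View pics/top6d.png

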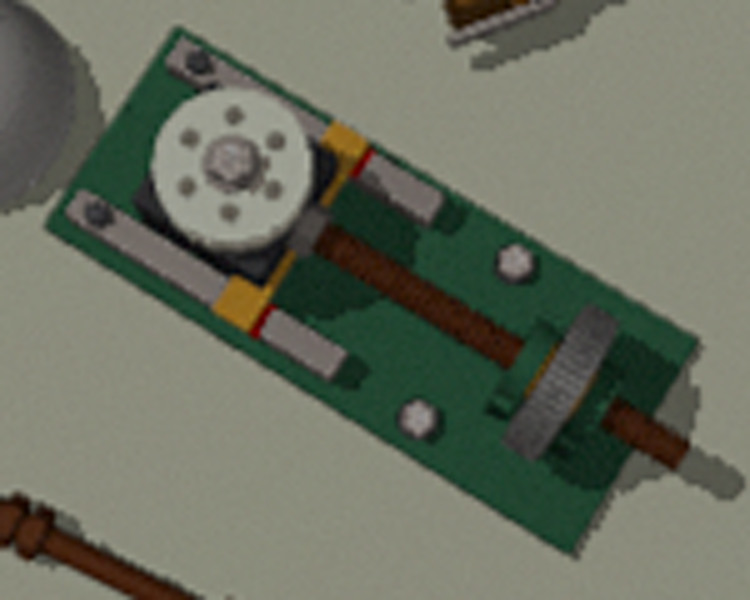

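```bash
python3 bp.py 281,432,31 285,455,31 222,140,31 280,440,26 224,162,26; python3 -c "
from plant import ctrl; print(ctrl.close_job())"
```

```text
281,432,31 [ 30.6 -40.2]
285,455,31 [ 30.5 -46.3]
222,140,31 [30.4 44.9]
280,440,26 [ 30.7 -38.8]
224,162,26 [30.5 42.2]
the job is handed in; nothing more can be done
None
```

I rolled the wheel with the shut fingertips in eight gentle strokes. Force readings between moves stayed under about 10 N. The brass plate closed about 14 mm, and I then lifted the hand clear and handed the job in at about 16 s. The hand-in gives no verdict.

**Plate on the line:** In the last scene picture the plate's front edge was within about 0.2 mm of the red line's centre at both bars. I trust that to about 1 mm. The top view, taken after the hand was clear, agrees, with roughly half the red line still showing.

**Loose parts:** The axle, caliper and headlamp shell looked where they had been. The headlamp's detected box came out about 4 pixels wider on its left side than at the start. Its right edge did not move, so I took that as detection noise.

**What went differently than planned:** I first tried tilting the tool round the rim. The arm could not reach that pose, with one joint close to its limit, so I put it upright again in the air and used flat strokes instead. I saw no contact during this.

**Offset I noticed:** My fitted frame for the tensioner read about 1 mm off along its length: the plate's starting edge measured 45 mm instead of 44 mm. The closing gap was measured directly between plate and line, so this should not affect it.

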